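Clamp the drying rail in its coupler

TASK

The drying rail with the painted eggs lies loose in the open coupler under the work lamp: swing the coupler's hinged cap over the tube and press it fully home, then swing the bolt up until it stands upright, fully home in the slot of the cap's fork with its washer and yellow wing nut above the fork (the nut itself is tightened later, once the rail is levelled). Keep the rail lying in its seats, leave the varnish bottle, the paint jar and the little figure standing where they are, and let go of everything at the end.

Things in the scene. Friction and masses are not known exactly. Their poses are not given: they have to be found in the camera images.
- stand: Fixed drying stand: plywood board 150 x 420 x 18 mm. Origin at table height under the tube axis; x across the rail (the bolt hangs out on the -x side), y along the rail, z up. Two tube couplers on 36 mm square grey pillars carry the rail, its axis 120 mm above the table: the OPEN one (to be closed) at y = +70 mm, a closed one at y = -130 mm. An 18 mm lamp post stands at x = -23, y = -235 mm.
- lamp_head (a point): Middle of the underside of the fixed lamp head, over the rail, 321 mm above the table: a slim bar 26 mm wide (10 to 36 mm to the -x side of the tube axis), 18 mm thick and 400 mm long along the rail. It bars the way straight down to the coupler: come in under its edge from the bolt's (-x) side with the tool tilted 35 to 45 degrees, fingers pointing down and to +x.
- tube_seat (a point): Centre of the open coupler, on the tube axis. The coupler is a cast shell 46 mm wide along the rail and 60 mm across, with two bolt lugs on its -x side that reach 51 mm from the tube axis.
- cap_hinge (a point): Axis of the cap's hinge pin, parallel to the rail (stand y), on the +x side of the open coupler: 36 mm from the tube axis, at its height.
- cap (a joint): Angle of the hinged cap (rad): 0 = closed, bearing on the tube; grows as it swings up and over to the stand's +x side (stop 1.35). Stiff hinge (0.2 N m, up to 4 N at the fork): the cap stays where it is left and must be pressed down by feel until it stops. More than about 0.04 short of home, the bolt's washer strikes the fork.
- fork (a point): Middle of the fork at the cap's free end, on the slot's centre line, 82 mm from the hinge pin. Fork 40 mm wide along the rail, 8 mm thick, tips 10 mm further out; cap shell 46 mm wide: pinch either across its width. Closed: fork level, this point 46 mm to the -x side of the tube axis, 6 mm above it. Slot open at the tips, 13 mm wide, lips rounded by 3.5 mm.
- bolt_pivot (a point): Centre of the bolt's eye on its pin (parallel to the rail), 41 mm to the -x side of the tube axis, 14 mm below it. The eye slides on the pin with light friction (0.6 N), up to 6.5 mm either way of the coupler's middle: bring the bolt in line with the slot (within 2 mm) as it swings up, else it strikes a tine of the fork.
- bolt (a joint): Angle of the swing bolt (rad): 0 = upright, home in the slot; grows as it leans out to the stand's -x side (1.57 = level, stop 1.75). Stiff enough (0.06 N m) to stay where it is left.
- wing_nut (a point): Centre of the yellow wing nut, 45 mm from the bolt's pivot. Wings span 36 mm along the rail, 18 mm high along the bolt, 9 mm thick: pinch them across the span. Shank 10 mm thick; washer 24 mm across, its underside 30 mm from the pivot; the bolt ends 60 mm from the pivot. Bolt upright: the washer stands 6 mm above the closed fork.
- rail_mid (a point): Middle of the axis of the drying rail: a loose aluminium tube 48 mm in diameter, 310 mm long, about 0.45 kg, lying along stand y in both couplers. Two painted eggs (42 mm across) hang under it between the couplers.
- varnish: Bystander: red varnish bottle with black cap, 34 mm across, 80 mm high. Origin at the centre of its underside.
- paint_jar: Bystander: white paint jar, 54 mm across, 70 mm high. Origin at the centre of its underside.
- figure: Bystander: little red and white egg figure, 52 mm across, 93 mm high. Origin at the centre of its underside.

How it is judged:
On the way, in this order (a step that is already met when the one before it is completed fails the run):
1. the cap is swung over the tube and pressed home (value of joint cap below 0.06 rad and value of joint bolt above 0.3 rad), for 0.2 s.
2. the bolt stands upright in the slot of the fork, washer above it (value of joint bolt below 0.1 rad and value of joint cap below 0.08 rad), for 0.2 s.
At the end, for the whole second after the job is handed in: Cap within 0.08 rad of closed, bolt within 0.1 rad of upright in the fork's slot, the rail at rest and within 15 mm of where it lay, the varnish bottle, paint jar and figure upright and within 20 mm of where they stood, nothing held (all of step 2 and distance of rail_mid from where it was at the start of the episode below 0.015 m and linear speed of rail below 0.02 m/s and distance of each of varnish, paint_jar, figure from where it was at the start of the episode below 0.02 m and angle between each of varnish, paint_jar, figure's own z axis and vertical below 0.2 rad); the robot touches nothing.
It fails at once if the rail is lifted or shoved more than 20 mm (distance of rail_mid from where it was at the start of the episode above 0.02 m).
It fails at once if a bystander is knocked over or pushed more than 30 mm (distance of any of varnish, paint_jar, figure from where it was at the start of the episode above 0.03 m or angle between any of varnish, paint_jar, figure's own z axis and vertical above 0.6 rad).
It also fails if it takes over 69 s, if anything falls off the work surface, if the arm or the gripper's body presses on something with over 40 N, if the wrist force passes 120 N, or if a joint passes its speed limit or range.

ROBOT

A 7-joint arm with a two-finger parallel gripper is mounted at the origin on the work surface. World frame = base frame: x ahead of the robot, y to its left, z up, the work surface at z = 0. Lengths are in m, angles in rad, forces in N, time in s.
With the tool pointing down it reaches from about 0.4 to 0.875 m from the base axis. Payload 19.3 kg.
Tool frame: the origin (TCP) lies at the very end of the fingers, on their centre line; the grasp point (between the pads) lies 19 mm behind it; z points along the fingers, y is the line along which they close (so a half turn about z gives the same grasp; the last joint's range is limited). The gripper opens to 85 mm and grips with 20 to 120 N. Pads are 22 mm wide; open, the fingers measure 114 mm over their backs; the gripper's body (76 mm by 85 mm) begins 54 mm behind the grasp point. The pads swing forward as they close: fully open they stand 13 mm farther back than shut.
Start: joints at [-1.411, 0.521, -0.036, 1.599, 0.021, 1.021, -0.113], TCP at [0.142, 0.609, 0.231] pointing down, gripper open.
Joint ranges: [-2.91, 2.91], [-0.3, 2.13], [-1.5, 1.42], [0.17, 2.43], [-1.26, 4.41], [0.16, 1.93], [-2.52, 2.52]. Speed limits (rad/s): [1.89, 1.89, 2.39, 2.39, 3.01, 3.01, 3.01].

INTERFACE

Orientations are given as [roll, pitch, yaw] about the fixed x, y, z axes, in that order (R = Rz(yaw) Ry(pitch) Rx(roll)).
In Python, from workcell import bot gives the robot as it stands.
- The arm moves only by the tool servo_tool, never from a script. Its argument "plan" is a list of rows, each a list of 7 numbers: the finger opening in cm, from 0 to 8.54, then the shift along the tool's x, y, z in cm, then the turn, a rotation vector about the tool's x, y, z in degrees. In form: [[fingers, x, y, z, wx, wy, wz], ...]. A call has 1 to 10 rows; each row is the pose to reach, as a shift and turn from the pose commanded when the call began, along the tool's axes at that moment; what a row does not reach only later rows make up. A row lasts 1/10 s, in which the tool goes at most 50 mm and 8.59 degrees, less where a joint would pass 70% of its speed; a pose out of reach is approached as far as the arm can. A call with a gripper value outside its range is refused whole. The fingers move at their own pace and stop on an object; "force" is the grip in N (left out, the last holds). Time passes only in rows, so rows that repeat a pose let the fingers close. It gives the time, the measured TCP pose, the force, the opening and the grip force at its end, in the units of the state.
- bot.observe(): the state, without advancing time (a new reading comes with each control period).
- bot.grab_frame(name): name is "side" or "top" or "wrist"; returns a dict with "frame" (400x640x3 uint8, blue, green, red), "mtx" (3x3 intrinsics, pixels), "R" (3x3) and "t" (3): a world point X has camera coordinates R X + t; the wrist camera has in their place "T_tool_cam" (4x4, takes a point from camera to tool coordinates, whose origin is the TCP and whose axes are the flange's). Camera axes: x right, y down, z forward; pixel columns grow to the right and rows downward; lengths in m; the calibration is good to about 2 mm. A picture is of the moment at which its call begins: read the wrist's pose just before it. There is no depth.
- bot.job_done(): hands the job in; it is judged then, once.
The state is a dict: "clock": time; "qpos": joint angles; "qd": joint speeds; "joint_efforts": joint torques, N m; "position": TCP position; "tool_rot": TCP orientation; "force": force on the tool from outside, world axes, zero at the start; "moment": the same for the moment, N m; "grip_width": finger opening in m; "finger_force": force on a finger pad.
Only numpy, scipy, OpenCV 4.12 (cv2) and the standard library are available. Lean on these libraries where they do the work, as an engineer would, in place of code of your own. Each camera call takes 0.05 s, during which the arm holds its last target. There are 200 camera calls.

## Working session

There is one attempt and no reset: what is moved stays moved. The work goes in short steps, Python scripts to look and compute and a tool call to move; the robot and the scene stay as the last step left them, time stands still between calls to the robot, and variables do not carry over. Pictures are saved under pics/ and viewed, at most 10 in all, crops included, and the job is handed in when it is done.

Besides the shell and the picture viewer there is one more tool, called after "Call:" in YAML: its name, and indented under it one key for each argument. servo_tool: Moves the arm, as the interface text tells. Its arguments: {"type":"object","properties":{"plan":{"type":"array","items":{"type":"array","items":{"type":"number"}}},"force":{"type":"number"}},"required":["plan"]}

```bash
mkdir -p pics; ls; python3 - <<'E'
from workcell import bot
import cv2,numpy as np,pickle
s=bot.observe();print({k:np.round(v,3).tolist() for k,v in s.items()})
d={}
for n in("side","top"):
    f=bot.grab_frame(n);cv2.imwrite(f"pics/{n}0.png",f["frame"]);d[n]=f
    print(n,np.round(f["mtx"],1).tolist(),np.round(f["R"],3).tolist(),np.round(f["t"],3).tolist())
pickle.dump(d,open("f0.pkl","wb"))
E
```

```text
pics
{'clock': 0.0, 'qpos': [-1.411, 0.522, -0.036, 1.6, 0.021, 1.021, -0.113], 'qd': [0.003, 0.0, -0.0, 0.001, -0.003, -0.001, 0.001], 'joint_efforts': [0.003, -92.709, 1.982, -36.993, 0.018, 0.008, -0.0], 'position': [0.142, 0.608, 0.231], 'tool_rot': [-3.14, 0.0, 2.912], 'force': [1.037, -0.353, 0.013], 'moment': [0.02, -0.039, -0.063], 'finger_force': 0.0, 'grip_width': 0.086}
side [[386.0, 0.0, 319.3], [0.0, 386.0, 194.0], [0.0, 0.0, 1.0]] [[0.994, -0.111, -0.02], [-0.085, -0.621, -0.78], [0.074, 0.776, -0.626]] [-0.577, 0.213, 1.019]
top [[388.3, 0.0, 318.8], [0.0, 388.3, 206.9], [0.0, 0.0, 1.0]] [[0.006, -1.0, -0.029], [-0.993, -0.002, -0.115], [0.115, 0.03, -0.993]] [0.015, 0.609, 0.924]
```

View pics/side0.png

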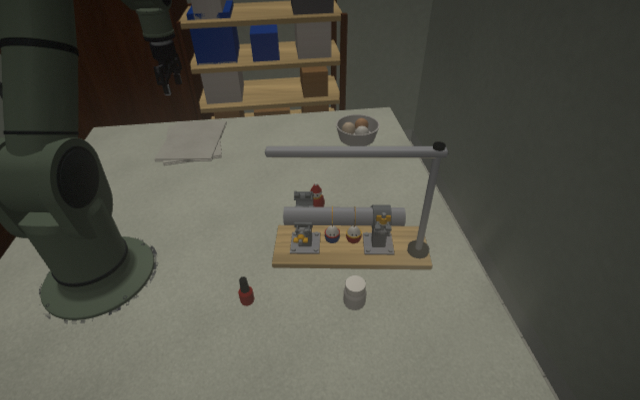

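View pics/top0.png

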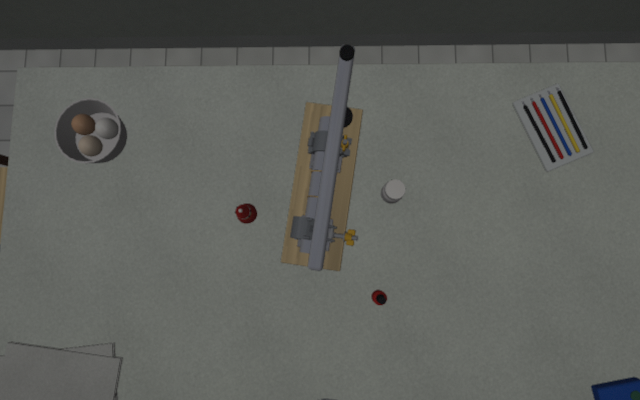

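The side view shows the stand with its open coupler at the robot end: open nut about (301,238), lamp post right, varnish (246,292), jar (355,290). The top view shows the board with corners about (307,103), (362,107), (341,270) and (282,263), and the open nut about (350,237). So stand y points roughly along world -x and the bolt side is world -y.

```bash
cat > h.py <<'E'
import numpy as np,cv2
def ray(f,px):
    R,t=f["R"],f["t"];d=R.T@np.linalg.inv(f["mtx"])@[px[0],px[1],1.];return -R.T@t,d/np.linalg.norm(d)
def plane(f,px,z):
    c,d=ray(f,px);return c+d*(z-c[2])/d[2]
def tri(f1,p1,f2,p2):
    c1,d1=ray(f1,p1);c2,d2=ray(f2,p2)
    s=np.linalg.lstsq(np.c_[d1,-d2],c2-c1,rcond=None)[0]
    a,b=c1+s[0]*d1,c2+s[1]*d2;return (a+b)/2,np.linalg.norm(a-b)
def proj(f,X):
    p=f["mtx"]@(f["R"]@X+f["t"]);return p[:2]/p[2]
def blobs(f,lo,hi,amin=8):
    m=cv2.inRange(cv2.cvtColor(f["frame"],cv2.COLOR_BGR2HSV),lo,hi)
    n,_,st,c=cv2.connectedComponentsWithStats(m);return m,[(c[i].round(1).tolist(),st[i].tolist()) for i in range(1,n) if st[i,4]>=amin]
E
python3 - <<'E'
from h import *
import pickle
d=pickle.load(open("f0.pkl","rb"))
for n in d:
    print(n,"yellow",blobs(d[n],(15,140,90),(32,255,255),5)[1])
T=d["top"]
m,b=blobs(T,(8,50,60),(30,140,255),60);print("wood",[x for x in b if 270<x[0][0]<370 and 90<x[0][1]<280])
m[:, :270]=0;m[:,370:]=0;m[:90]=0;m[280:]=0
m=cv2.morphologyEx(m,cv2.MORPH_OPEN,np.ones((3,3)))
h=np.argwhere(m)[:,::-1].astype(np.float32)
W=np.array([plane(T,p,.018)[:2] for p in h],np.float32)
r=cv2.minAreaRect(W);print(r,cv2.boxPoints(r))
print("varn",blobs(T,(0,120,60),(8,255,255),20)[1],blobs(T,(172,120,60),(180,255,255),20)[1])
for n in ("side","top"):
    x0,y0,x1,y1={"side":(260,180,440,270),"top":(270,90,370,280)}[n]
    cv2.imwrite(f"pics/{n}z.png",cv2.convertScaleAbs(cv2.resize(d[n]["frame"][y0:y1,x0:x1],None,fx=4 if n=="side" else 3,fy=4 if n=="side" else 3,interpolation=cv2.INTER_CUBIC),alpha=1.4))
E
```

```text
side yellow [([383.0, 218.4], [377, 215, 14, 9, 70]), ([358.5, 234.8], [354, 230, 8, 8, 13]), ([300.6, 238.3], [293, 234, 15, 9, 68]), ([349.0, 236.2], [347, 235, 5, 3, 5])]
top yellow [([564.3, 123.7], [550, 95, 29, 57, 205]), ([344.9, 136.4], [344, 135, 3, 4, 9]), ([342.8, 146.0], [341, 143, 4, 7, 14]), ([349.3, 237.0], [345, 230, 10, 15, 98])]
wood [([301.8, 182.1], [281, 102, 51, 164, 2447]), ([345.7, 174.9], [330, 108, 33, 126, 1711]), ([333.9, 254.8], [323, 235, 22, 36, 498])]
((0.6692621111869812, 0.009717889130115509), (0.14849638938903809, 0.417034387588501), 81.82315826416016) [[ 0.4523045  -0.03411832]
 [ 0.86509925 -0.09343264]
 [ 0.88621974  0.0535541 ]
 [ 0.47342497  0.11286842]]
varn [([547.6, 130.3], [533, 102, 30, 57, 201]), ([240.2, 215.2], [236, 206, 11, 16, 70]), ([377.1, 296.7], [372, 291, 15, 14, 68])] []
```

View pics/sidez.png

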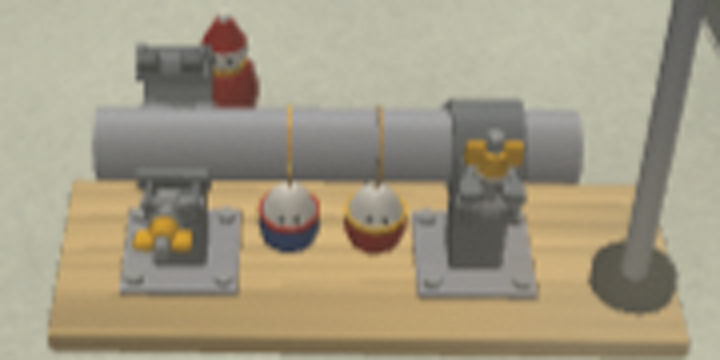

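```bash
python3 - <<'E'
from h import *
import pickle
d=pickle.load(open("f0.pkl","rb"));T,S=d["top"],d["side"]
n,e=tri(T,(349.3,237),S,(300.6,238.3));print("open nut",n,e)
c=plane(S,(383,218.4),.151);print("closed nut",c, "top px of it",proj(T,c))
# rail ends in side view: mid of end silhouettes approx, at axis height .12
# rail left end axis pixel & right end from crop
for p in [((95/4+260),(142/4+180)),((580/4+260),(146/4+180))]: print("railend",plane(S,p,.135))
ysta=np.array([.4523-.8651,-.0341+.0934]);ysta/=np.linalg.norm(ysta)
yaw=np.arctan2(-ysta[0],ysta[1]);print("ydir",ysta,"yaw",yaw)
ctr=np.array([.6693,.0097]);xs=np.array([ysta[1],-ysta[0]])
for q in(n,c):print("rel board ctr: x",(q[:2]-ctr)@xs,"y",(q[:2]-ctr)@ysta,"z",q[2])
# lamp end in top at z .321+.018
for p in [(317,268),(343,57)]:
  q=plane(T,p,.339);print("lamp",q,(q[:2]-ctr)@xs,(q[:2]-ctr)@ysta)
# lamp edges at row 200
g=cv2.cvtColor(T["frame"],cv2.COLOR_BGR2GRAY)
print(g[200,300:360].tolist(), g[255:275,315].tolist())
E
```

```text
open nut [ 0.5312148  -0.05360842  0.11971205] 0.0007491841088354263
closed nut [ 0.7355244  -0.04302869  0.151     ] top px of it [344.88197765 143.86782534]
railend [0.49375774 0.01794443 0.135     ]
railend [ 0.79741219 -0.02645499  0.135     ]
ydir [-0.98983889  0.14219343] yaw 1.428119320502436
rel board ctr: x -0.0822999489782163 y 0.127680063150455 z 0.1197120481120702
rel board ctr: x -0.04277623605016025 y -0.07304915989213893 z 0.15100000000000002
lamp [0.47190146 0.01058944 0.339     ] -0.02718836908530063 0.19551922863683252
lamp [ 0.8390561  -0.03289446  0.339     ] -0.018023453897120637 -0.174087847065911
[101, 103, 105, 102, 95, 90, 92, 88, 86, 88, 91, 91, 91, 91, 91, 89, 90, 83, 89, 93, 94, 95, 97, 95, 94, 92, 92, 93, 93, 90, 79, 67, 61, 83, 89, 88, 88, 89, 89, 90, 90, 91, 90, 90, 89, 91, 90, 89, 93, 79, 98, 109, 108, 105, 104, 106, 107, 108, 108, 108] [92, 92, 91, 91, 91, 91, 91, 92, 91, 92, 92, 92, 91, 87, 80, 89, 100, 103, 102, 100]
```

View pics/topz.png

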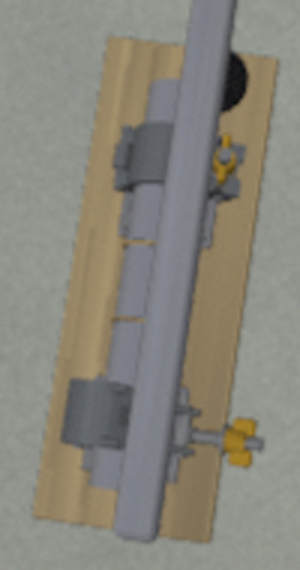

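```bash
cat >> h.py <<'E'
from scipy.spatial.transform import Rotation as Ro
C=np.array([.5428,.0258,0]);X=np.array([.1422,.9898,0]);Y=np.array([-.9898,.1422,0]);Z=np.array([0,0,1.])
def st(x,y,z): return C+X*x+Y*y+Z*z      # stand axes, y from the open coupler's middle
def tool(t):                              # tilt in deg
    t=np.radians(t);z=np.sin(t)*X-np.cos(t)*Z;y=-Y;return np.c_[np.cross(y,z),y,z]
def go(p,R,p0,R0):
    return np.round(np.r_[R0.T@(p-p0)*100,Ro.from_matrix(R0.T@R).as_rotvec(degrees=True)],2).tolist()
def cur(s): return np.array(s["position"]),Ro.from_euler("xyz",s["tool_rot"]).as_matrix()
def fork(phi,r=.0822):
    a=phi+np.arctan2(6,82);return .036-r*np.cos(a),.12+r*np.sin(a)
E
python3 - <<'E'
from h import *
from workcell import bot
import pickle
d=pickle.load(open("f0.pkl","rb"))
for ph in(1.35,1.2,1.05):
    x,z=fork(ph);print(ph,x,z,[(n,[proj(d[n],st(x,y,z)).round(1).tolist() for y in(-.02,.02)]) for n in d])
p,R=cur(bot.observe())
print(go(np.array([.45,.25,.5]),tool(0),p,R))
a=np.array([.45,-.2,.48]);print(go(a,tool(0),p,R))
E
```

```text
1.35 0.02389862122610737 0.20130434571270334 [('side', [[310.0, 185.8], [294.1, 185.7]]), ('top', [[301.9, 218.3], [298.9, 237.8]])]
1.2 0.011884537079931569 0.19858297810690811 [('side', [[309.8, 189.6], [293.8, 189.5]]), ('top', [[307.8, 219.3], [304.8, 238.7]])]
1.05 0.00041203424108719744 0.1940968062276806 [('side', [[309.6, 193.8], [293.5, 193.8]]), ('top', [[313.4, 220.3], [310.5, 239.6]])]
[-38.12, -27.9, -26.89, -0.04, 0.05, 85.01]
[-48.37, -71.72, -24.85, -0.04, 0.05, 85.01]
```

Call:
servo_tool:
  plan:
    - [8.5,-38.1,-27.9,-26.9,0,0,85]
    - [8.5,-38.1,-27.9,-26.9,0,0,85]
    - [8.5,-38.1,-27.9,-26.9,0,0,85]
    - [8.5,-38.1,-27.9,-26.9,0,0,85]
    - [8.5,-38.1,-27.9,-26.9,0,0,85]
    - [8.5,-38.1,-27.9,-26.9,0,0,85]
    - [8.5,-38.1,-27.9,-26.9,0,0,85]
    - [8.5,-38.1,-27.9,-26.9,0,0,85]
    - [8.5,-38.1,-27.9,-26.9,0,0,85]
    - [8.5,-38.1,-27.9,-26.9,0,0,85]

```text
clock: 1.1
position: [0.4259, 0.2771, 0.4798]
tool_rot: [-3.141, -0.0, 1.422]
force: [1.3, 0.5, 1.1]
grip_width: 0.0847
finger_force: 0.0
```

```bash
python3 - <<'E'
from h import *
from workcell import bot
s=bot.observe();print(np.round(s["qpos"],2),s["clock"])
p,R=cur(s);print(p,s["tool_rot"])
print(go(np.array([.47,-.2,.48]),tool(0),p,R))
print(go(st(-.16,0,.36),tool(45),p,R))
E
```

```text
[-1.05  0.17  0.43  1.51 -0.07  1.48 -0.76] 1.1
[0.42586772 0.27709005 0.47983857] [-3.14144520e+00 -2.30484967e-04  1.42227903e+00]
[-46.53, 11.42, -0.03, -0.01, -0.01, -0.33]
[-39.12, 15.38, 11.97, 0.12, 44.99, -0.32]
```

Call:
servo_tool:
  plan:
    - [8.5,-46.5,11.4,0,0,0,0]
    - [8.5,-46.5,11.4,0,0,0,0]
    - [8.5,-46.5,11.4,0,0,0,0]
    - [8.5,-46.5,11.4,0,0,0,0]
    - [8.5,-46.5,11.4,0,0,0,0]
    - [8.5,-46.5,11.4,0,0,0,0]
    - [8.5,-46.5,11.4,0,0,0,0]
    - [8.5,-46.5,11.4,0,0,0,0]
    - [8.5,-46.5,11.4,0,10,0,0]
    - [8.5,-46.5,11.4,0,0,20,0]

```text
clock: 2.1
position: [0.4731, -0.1821, 0.4762]
tool_rot: [-3.051, -0.094, 1.428]
force: [2.3, 2.1, -0.2]
grip_width: 0.0848
finger_force: 0.0
```

```bash
python3 - <<'E'
from h import *
from workcell import bot
s=bot.observe();print(np.round(s["qpos"],2),s["clock"])
p,R=cur(s);print(p,s["tool_rot"])
print(go(st(-.13,0,.34),tool(45),p,R))
E
```

```text
[-0.31  0.3   0.84  1.45 -0.27  1.61  0.39] 2.1
[ 0.4730517  -0.18205733  0.47617144] [-3.0508872  -0.09449049  1.42812033]
[7.24, 5.23, 13.95, -4.99, 39.56, -1.79]
```

Call:
servo_tool:
  plan:
    - [8.5,7,5,14,-5,39.6,-1.8]
    - [8.5,7,5,14,-5,39.6,-1.8]
    - [8.5,7,5,14,-5,39.6,-1.8]
    - [8.5,7,5,14,-5,39.6,-1.8]
    - [8.5,7,5,14,-5,39.6,-1.8]
    - [8.5,7,5,14,-5,39.6,-1.8]
    - [8.5,7,5,14,-5,39.6,-1.8]

```text
clock: 2.8
position: [0.5206, -0.1071, 0.3418]
tool_rot: [3.133, -0.784, 1.427]
force: [0.1, 0.5, 0.5]
grip_width: 0.085
finger_force: 0.0
```

```bash
python3 - <<'E'
from h import *
from workcell import bot
import pickle
s=bot.observe();print(np.round(s["qpos"],2),s["clock"])
p,R=cur(s);print(p,s["tool_rot"],"stand",(p-C)@X,(p-C)@Y)
f=bot.grab_frame("wrist");print(f["T_tool_cam"],f["mtx"]);
T=f["T_tool_cam"];Rc=R@T[:3,:3];f["R"]=Rc.T;f["t"]=-Rc.T@(p+R@T[:3,3])
pickle.dump(f,open("w1.pkl","wb"));cv2.imwrite("pics/w1.png",cv2.convertScaleAbs(f["frame"],alpha=1.4))
for ph in (1.35,1.2,1.05,.9):
    x,z=fork(ph);print(ph,[proj(f,st(x,y,z)).round().tolist() for y in(-.02,.02)])
print("hinge",[proj(f,st(.036,y,.12)).round().tolist() for y in(-.023,.023)],"nut",proj(f,st(-.081,0,.12)))
print(blobs(f,(15,140,90),(32,255,255),40)[1])
E
```

```text
[ 0.08  0.52  0.62  1.7  -0.93  1.58  0.84] 2.8
[ 0.52058307 -0.10711271  0.34182118] [ 3.13259655 -0.78444981  1.42728717] stand -0.13471624283611902 0.003090130091548086
[[-4.72597680e-04 -9.56953992e-01 -2.90239271e-01  7.44582089e-02]
 [ 9.99999884e-01 -4.78418365e-04 -5.09002859e-05  2.85561059e-04]
 [-9.01465658e-05 -2.90239262e-01  9.56954107e-01 -1.42458335e-01]
 [ 0.00000000e+00  0.00000000e+00  0.00000000e+00  1.00000000e+00]] [[338.0665581    0.         325.12570792]
 [  0.         338.0665581  200.99954088]
 [  0.           0.           1.        ]]
1.35 [[345.0, 159.0], [307.0, 159.0]]
1.2 [[345.0, 170.0], [307.0, 170.0]]
1.05 [[345.0, 182.0], [307.0, 182.0]]
0.9 [[345.0, 194.0], [307.0, 194.0]]
hinge [[343.0, 188.0], [307.0, 188.0]] nut [326.07805204 278.50722551]
[([508.7, 234.3], [493, 225, 37, 19, 325]), ([419.8, 240.4], [408, 232, 28, 13, 68]), ([326.9, 278.4], [312, 268, 31, 21, 471])]
```

View pics/w1.png

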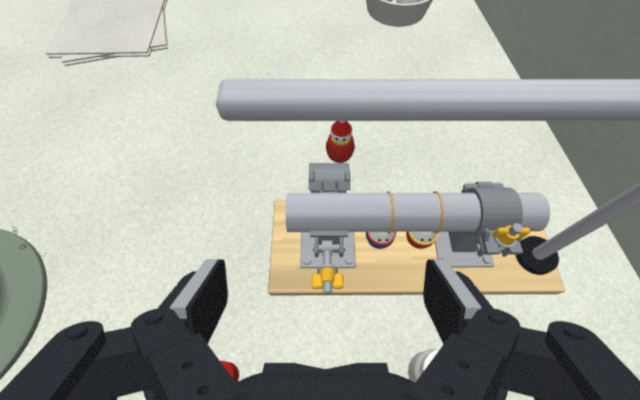

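The wrist view shows the cap at about (329,177), spanning columns 309-350, and the open nut at (327,278) where predicted. The cap is clear under the lamp bar. I'll zoom in for the cap's angle and y.

```bash
python3 - <<'E'
from h import *
import pickle
f=pickle.load(open("w1.pkl","rb"))
cv2.imwrite("pics/w1z.png",cv2.convertScaleAbs(cv2.resize(f["frame"][155:295,280:380],None,fx=4,fy=4,interpolation=cv2.INTER_CUBIC),alpha=1.5))
for ph in (1.35,1.25,1.15,1.05,.95):
    print(ph,[proj(f,st(*[fork(ph,r)[0],0,fork(ph,r)[1]])).round(1).tolist() for r in(.0822,.092)])
print([proj(f,st(-.03,y,.12)).round(1).tolist() for y in(-.023,.023)],[proj(f,st(-.051,y,.106)).round(1).tolist() for y in(-.023,.023)])
E
```

```text
1.35 [[325.9, 159.4], [325.9, 155.0]]
1.25 [[325.9, 166.6], [326.0, 163.3]]
1.15 [[326.0, 174.2], [326.1, 172.0]]
1.05 [[326.0, 182.0], [326.1, 181.0]]
0.95 [[326.0, 189.9], [326.1, 190.1]]
[[345.0, 236.0], [306.4, 236.2]] [[344.9, 256.8], [306.6, 257.0]]
```

View pics/w1z.png

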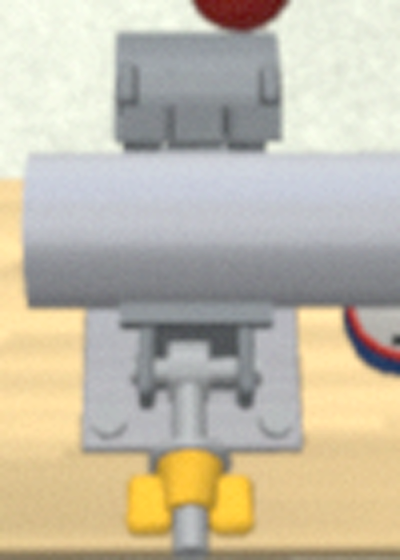

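```bash
sed -i 's/^C=.*;X=/C=np.array([.5463,.0253,0]);X=/' h.py; python3 - <<'E'
from h import *
import pickle
f=pickle.load(open("w1.pkl","rb"));d=pickle.load(open("f0.pkl","rb"))
for ph in (1.35,1.2,1.1,1.0,.9):
    a=ph+np.radians(39.8);q=st(.036-.047*np.cos(a),0,.12+.047*np.sin(a))
    x,z=fork(ph,.092);e=st(x,0,z);x,z=fork(ph);g=st(x,0,z)
    print(ph,"crown w,t,s",*[proj(k,q).round() for k in(f,d["top"],d["side"])],"tip",*[proj(k,e).round() for k in(f,d["top"],d["side"])])
for pt,ps in [((312.5,226),(303,195.5))]:
    for q,e in (tri(f,(329.5,187),d["top"],pt),tri(f,(329.5,187),d["side"],ps),tri(d["top"],pt,d["side"],ps)):
        print(((q-C)@X).round(4),((q-C)@Y).round(4),q[2].round(4),e.round(4))
E
```

```text
1.35 crown w,t,s [328. 155.] [287. 225.] [305. 190.] tip [329. 155.] [301. 226.] [303. 183.]
1.2 crown w,t,s [328. 158.] [289. 226.] [305. 191.] tip [330. 168.] [308. 227.] [303. 187.]
1.1 crown w,t,s [328. 161.] [291. 226.] [305. 191.] tip [330. 176.] [312. 228.] [303. 190.]
1.0 crown w,t,s [329. 164.] [294. 226.] [305. 192.] tip [330. 186.] [316. 229.] [303. 194.]
0.9 crown w,t,s [329. 167.] [296. 226.] [304. 193.] tip [330. 195.] [320. 229.] [303. 197.]
0.001 -0.0028 0.1831 0.0049
-0.005 -0.0002 0.193 0.0003
0.0004 -0.0023 0.1892 0.0051
```

```bash
python3 - <<'E'
from h import *
from workcell import bot
p,R=cur(bot.observe());R1=tool(42);x,z=fork(1.03);g=st(x,0,z)+.008*R1[:,2]
print((p-C)@X,(p-C)@Y,p[2]);print(go(g-.05*R1[:,2],R1,p,R),go(g,R1,p,R))
E
```

```text
-0.1341256394213159 0.006482400279001579 0.3424094322568144
[-0.89, 0.5, 15.76, 0.55, -2.93, 0.06] [-1.15, 0.45, 20.75, 0.55, -2.93, 0.06]
```

Call:
servo_tool:
  plan:
    - [8.5,-0.4,0.5,5,0.5,-3,0]
    - [8.5,-0.9,0.5,10,0.5,-3,0]
    - [8.5,-0.9,0.5,14,0.5,-3,0]
    - [8.5,-0.9,0.5,16,0.5,-3,0]
    - [8.5,-1,0.5,18,0.5,-3,0]
    - [8.5,-1.1,0.5,19.5,0.5,-3,0]
    - [8.5,-1.1,0.5,20.7,0.5,-3,0]
    - [8.5,-1.1,0.5,20.7,0.5,-3,0]

```text
clock: 3.65
position: [0.5472, 0.0311, 0.1878]
tool_rot: [3.141, -0.734, 1.43]
force: [-0.5, -0.9, -0.6]
grip_width: 0.0853
finger_force: 0.0
```

```bash
cat > snap.py <<'E'
from h import *
from workcell import bot
import sys,pickle
s=bot.observe();p,R=cur(s)
print("stand",((p-C)@X).round(4),((p-C)@Y).round(4),p[2].round(4),"tilt",np.degrees(np.arctan2(R[:,2]@X,-R[2,2])).round(1),"F",((s["force"])@X).round(1),np.round(s["force"],1),"w",round(s["grip_width"],4),"t",s["clock"])
if len(sys.argv)>1:
    f=bot.grab_frame("wrist");T=f["T_tool_cam"];Rc=R@T[:3,:3];f["R"]=Rc.T;f["t"]=-Rc.T@(p+R@T[:3,3])
    pickle.dump(f,open(sys.argv[1]+".pkl","wb"));cv2.imwrite(f"pics/{sys.argv[1]}.png",cv2.convertScaleAbs(f["frame"],alpha=1.5))
E
python3 snap.py w2
```

```text
stand 0.0059 -0.0001 0.1878 tilt 42.1 F -1.0 [-0.5 -0.9 -0.6] w 0.0853 t 3.65
```

View pics/w2.png

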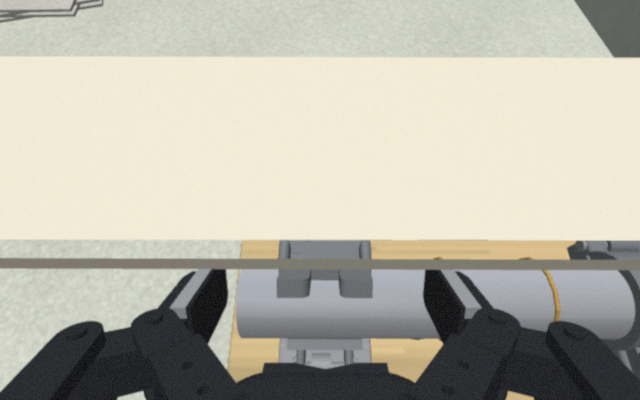

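The fork is centred between the fingers: columns 278-372, tines ending at row 297. Closing on it now.

Call:
servo_tool:
  plan:
    - [3,0,0,0,0,0,0]
    - [3,0,0,0,0,0,0]
    - [3,0,0,0,0,0,0]
    - [3,0,0,0,0,0,0]
    - [3,0,0,0,0,0,0]
    - [3,0,0,0,0,0,0]
  force: 30

```text
clock: 4.3
position: [0.5468, 0.0292, 0.1886]
tool_rot: [3.141, -0.735, 1.428]
force: [-7.5, -3.3, 7.9]
grip_width: 0.039
finger_force: 29.4
```

```bash
python3 snap.py; python3 - <<'E'
from h import *
import pickle
f=pickle.load(open("w2.pkl","rb"))
for ph in (1.2,1.1,1.0,.9):
    x,z=fork(ph,.092);print(ph,proj(f,st(x,0,z)).round(),proj(f,st(x-.006,0,z-.004)).round())
E
```

```text
stand 0.004 0.0 0.1886 tilt 42.1 F -4.3 [-7.5 -3.3  7.9] w 0.039 t 4.3
1.2 [324. 245.] [324. 262.]
1.1 [324. 268.] [324. 284.]
1.0 [324. 290.] [324. 306.]
0.9 [324. 311.] [324. 327.]
```

```bash
python3 - <<'E'
from h import *
from workcell import bot
p,R=cur(bot.observe());x0,z0=fork(1.03)
for ph in np.r_[np.arange(.95,.28,-.1),.2,.1,0]:
    x,z=fork(ph);print(ph.round(2),(R.T@(X*(x-x0)+Z*(z-z0))*100).round(2))
E
```

```text
0.95 [-0.64  0.   -0.15]
0.85 [-1.45  0.   -0.26]
0.75 [-2.28  0.   -0.29]
0.65 [-3.1   0.   -0.24]
0.55 [-3.91  0.   -0.1 ]
0.45 [-4.7   0.    0.11]
0.35 [-5.47 -0.    0.4 ]
0.2 [-6.56 -0.    0.98]
0.1 [-7.23 -0.    1.45]
0.0 [-7.85 -0.    1.99]
```

Call:
servo_tool:
  plan:
    - [3,-0.6,0,-0.15,0,0,0]
    - [3,-1.0,0,-0.2,0,0,0]
    - [3,-1.45,0,-0.26,0,0,0]
    - [3,-1.9,0,-0.28,0,0,0]
    - [3,-2.3,0,-0.29,0,0,0]
    - [3,-2.7,0,-0.27,0,0,0]
    - [3,-3.1,0,-0.24,0,0,0]
    - [3,-3.5,0,-0.17,0,0,0]
    - [3,-3.9,0,-0.1,0,0,0]
    - [3,-3.9,0,-0.1,0,0,0]

```text
clock: 5.3
position: [0.5426, 0.0002, 0.1625]
tool_rot: [-3.141, -0.734, 1.427]
force: [-4.9, 0.6, 0.6]
grip_width: 0.039
finger_force: 31.1
```

```bash
python3 snap.py
```

```text
stand -0.0254 0.0001 0.1625 tilt 42.1 F -0.1 [-4.9  0.6  0.6] w 0.039 t 5.3
```

Call:
servo_tool:
  plan:
    - [3,-0.4,0,0.1,0,0,0]
    - [3,-0.8,0,0.21,0,0,0]
    - [3,-1.2,0,0.36,0,0,0]
    - [3,-1.56,0,0.5,0,0,0]
    - [3,-1.95,0,0.68,0,0,0]
    - [3,-2.3,0,0.87,0,0,0]
    - [3,-2.65,0,1.08,0,0,0]
    - [3,-3,0,1.3,0,0,0]
    - [3,-3,0,1.3,0,0,0]

```text
clock: 6.2
position: [0.5406, -0.014, 0.1326]
tool_rot: [-3.142, -0.733, 1.427]
force: [-6.9, -4.7, 1.1]
grip_width: 0.0392
finger_force: 32.7
```

```bash
python3 snap.py w3
```

```text
stand -0.0397 0.0001 0.1326 tilt 42.0 F -5.6 [-6.9 -4.7  1.1] w 0.0392 t 6.2
```

View pics/w3.png

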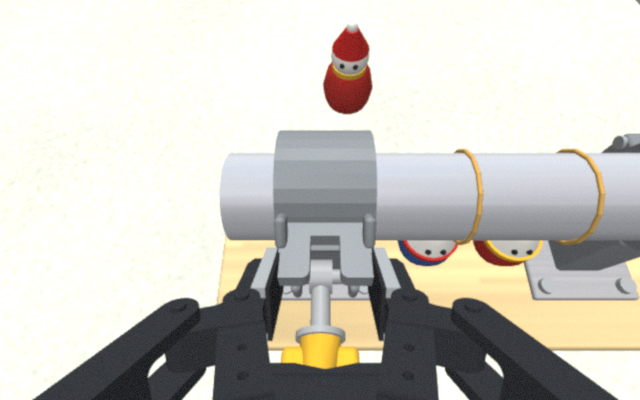

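The cap is nearly down: fork tines at (293-358, 270), slot centre column 325, bolt shank column 319. I'll press on down with the pinch by feel.

Call:
servo_tool:
  plan:
    - [3,-0.25,0,0.2,0,0,0]
    - [3,-0.45,0,0.38,0,0,0]
    - [3,-0.65,0,0.55,0,0,0]
    - [3,-0.8,0,0.72,0,0,0]
    - [3,-0.9,0,0.85,0,0,0]
    - [3,-0.9,0,0.85,0,0,0]

```text
clock: 6.85
position: [0.5403, -0.0158, 0.1202]
tool_rot: [3.141, -0.732, 1.426]
force: [-8.9, -9.7, 2.1]
grip_width: 0.0394
finger_force: 33.6
```

```bash
python3 snap.py
```

```text
stand -0.0416 0.0001 0.1202 tilt 41.9 F -10.8 [-8.9 -9.7  2.1] w 0.0394 t 6.85
```

Call:
servo_tool:
  plan:
    - [3,-0.07,0,0.12,0,0,0]
    - [3,-0.15,0,0.25,0,0,0]
    - [3,-0.22,0,0.35,0,0,0]
    - [3,-0.22,0,0.35,0,0,0]

```text
clock: 7.25
position: [0.5404, -0.0158, 0.1161]
tool_rot: [3.141, -0.731, 1.426]
force: [-9.8, -14.9, 2.9]
grip_width: 0.0392
finger_force: 34.4
```

```bash
python3 snap.py
```

```text
stand -0.0415 -0.0 0.1161 tilt 41.9 F -16.1 [ -9.8 -14.9   2.9] w 0.0392 t 7.25
```

Call:
servo_tool:
  plan:
    - [8.5,0,0,0,0,0,0]
    - [8.5,0,0,0,0,0,0]
    - [8.5,0,0,0,0,0,0]
    - [8.5,0,0,-2,0,0,0]
    - [8.5,0,0,-4,0,0,0]
    - [8.5,0,0,-6,0,0,0]
    - [8.5,0,0,-6,0,0,0]

```text
clock: 7.95
position: [0.536, -0.0558, 0.1632]
tool_rot: [3.136, -0.733, 1.429]
force: [0.4, 0.4, -0.5]
grip_width: 0.0852
finger_force: 0.0
```

```bash
python3 snap.py w4; python3 - <<'E'
from h import *
import pickle
f=pickle.load(open("w4.pkl","rb"))
for ph in (.2,.1,0):
    x,z=fork(ph,.092);print(ph,[proj(f,st(x,y,z+.004)).round().tolist() for y in(-.02,.02)])
E
python3 - <<'E'
import cv2
f=cv2.imread("pics/w4.png")
cv2.imwrite("pics/w4z.png",cv2.resize(f[140:400,200:450],None,fx=2.3,fy=2.3,interpolation=cv2.INTER_CUBIC))
E
```

```text
stand -0.0817 -0.0013 0.1632 tilt 42.0 F 0.4 [ 0.4  0.4 -0.5] w 0.0852 t 7.95
0.2 [[359.0, 219.0], [285.0, 219.0]]
0.1 [[357.0, 228.0], [286.0, 228.0]]
0 [[356.0, 235.0], [288.0, 235.0]]
```

View pics/w4z.png

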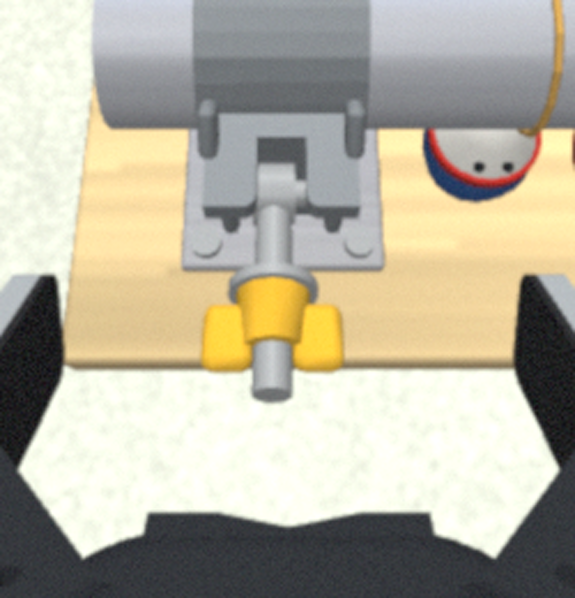

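The fork's tip edge sits about row 230 against 235 predicted for fully closed, so it may be ~0.05 rad short. The bolt is ~2 mm to +y of the slot. I'll press the fork with shut fingertips.

```bash
python3 - <<'E'
from h import *
from workcell import bot
p,R=cur(bot.observe());R1=tool(42)
for q in [(-.06,.17),(-.04,.150),(-.04,.14),(-.04,.134)]: print(go(st(q[0],0,q[1]),R1,p,R))
E
```

```text
[2.03, -0.1, 0.79, 0.21, -0.04, 0.04]
[2.18, -0.11, 3.61, 0.21, -0.04, 0.04]
[1.51, -0.11, 4.35, 0.21, -0.04, 0.04]
[1.11, -0.11, 4.8, 0.21, -0.04, 0.04]
```

Call:
servo_tool:
  plan:
    - [0,1,-0.1,0,0,0,0]
    - [0,2,-0.1,0.8,0,0,0]
    - [0,2,-0.1,0.8,0,0,0]
    - [0,2,-0.1,0.8,0,0,0]
    - [0,2.1,-0.1,0.8,0,0,0]
    - [0,2.2,-0.1,2.5,0,0,0]
    - [0,2.2,-0.1,3.6,0,0,0]
    - [0,1.8,-0.1,4,0,0,0]
    - [0,1.5,-0.1,4.35,0,0,0]
    - [0,1.5,-0.1,4.35,0,0,0]

```text
clock: 9.0
position: [0.5399, -0.0132, 0.1381]
tool_rot: [-3.141, -0.734, 1.427]
force: [-0.9, -1.1, 0.1]
grip_width: -0.0005
finger_force: 0.0
```

```bash
python3 snap.py
```

```text
stand -0.039 0.0009 0.1381 tilt 42.1 F -1.3 [-0.9 -1.1  0.1] w -0.0005 t 9.0
```

Call:
servo_tool:
  plan:
    - [0,-0.13,0,0.15,0,0,0]
    - [0,-0.2,0,0.22,0,0,0]
    - [0,-0.27,0,0.3,0,0,0]
    - [0,-0.34,0,0.37,0,0,0]
    - [0,-0.34,0,0.37,0,0,0]

```text
clock: 9.5
position: [0.5403, -0.0133, 0.1339]
tool_rot: [3.14, -0.734, 1.429]
force: [2.9, -1.8, 1.3]
grip_width: 0.0004
finger_force: 1.1
```

```bash
python3 snap.py
```

```text
stand -0.0391 0.0004 0.1339 tilt 42.1 F -1.4 [ 2.9 -1.8  1.3] w 0.0004 t 9.5
```

Call:
servo_tool:
  plan:
    - [0,-0.07,0,0.08,0,0,0]
    - [0,-0.13,0,0.15,0,0,0]
    - [0,-0.2,0,0.22,0,0,0]
    - [0,-0.2,0,0.22,0,0,0]

```text
clock: 9.9
position: [0.5404, -0.0131, 0.1309]
tool_rot: [3.14, -0.734, 1.429]
force: [4.7, -1.0, 1.4]
grip_width: -0.0001
finger_force: 2.6
```

```bash
python3 snap.py
```

```text
stand -0.0389 0.0004 0.1309 tilt 42.1 F -0.3 [ 4.7 -1.   1.4] w -0.0001 t 9.9
```

Fingertips are slipping into the slot (sideways force only). I'll lift, spread them to 2.2 cm so each bears on a tine, and press again.

Call:
servo_tool:
  plan:
    - [0,0.6,-0.05,-0.7,0,0,0]
    - [0,1,-0.05,-1.1,0,0,0]
    - [2.2,1,-0.05,-1.1,0,0,0]
    - [2.2,1,-0.05,-1.1,0,0,0]
    - [2.2,1,-0.05,-1.1,0,0,0]
    - [2.2,0.6,-0.05,-0.65,0,0,0]
    - [2.2,0.4,-0.05,-0.45,0,0,0]
    - [2.2,0.3,-0.05,-0.33,0,0,0]
    - [2.2,0.2,-0.05,-0.22,0,0,0]
    - [2.2,0.2,-0.05,-0.22,0,0,0]

```text
clock: 10.9
position: [0.5401, -0.0149, 0.1335]
tool_rot: [3.139, -0.731, 1.427]
force: [4.6, -10.2, 0.5]
grip_width: 0.0025
finger_force: 29.9
```

```bash
python3 snap.py
```

```text
stand -0.0406 0.0005 0.1335 tilt 41.9 F -9.4 [  4.6 -10.2   0.5] w 0.0025 t 10.9
```

Call:
servo_tool:
  plan:
    - [0,0,0,0,0,0,0]
    - [0,0,0,0,0,0,0]
    - [0,0,0,0,0,0,0]
    - [0,1,0,-1.2,0,0,0]
    - [0,2,0,-2.4,0,0,0]
    - [0,2,0,-2.4,0,0,0]
    - [2.2,2,0,-2.4,0,0,0]
    - [2.2,2,0,-2.4,0,0,0]
    - [2.2,2,0,-2.4,0,0,0]

```text
clock: 11.8
position: [0.5391, -0.0141, 0.1645]
tool_rot: [-3.142, -0.734, 1.428]
force: [-0.6, -0.2, -0.0]
grip_width: 0.0222
finger_force: 0.0
```

```bash
python3 snap.py w5;  python3 - <<'E'
import cv2
f=cv2.imread("pics/w5.png")
cv2.imwrite("pics/w5z.png",cv2.resize(f[140:400,200:450],None,fx=2.3,fy=2.3,interpolation=cv2.INTER_CUBIC))
E
```

```text
stand -0.04 0.0015 0.1645 tilt 42.1 F -0.3 [-0.6 -0.2 -0. ] w 0.0222 t 11.8
```

View pics/w5z.png

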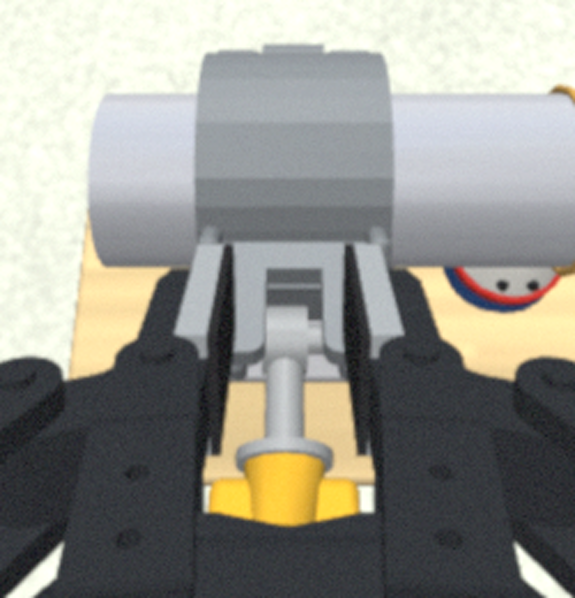

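Call:
servo_tool:
  plan:
    - [2.2,-0.9,0,1,0,0,0]
    - [2.2,-1.5,0,1.6,0,0,0]
    - [2.2,-1.7,0,1.85,0,0,0]
    - [2.2,-1.84,0,2.05,0,0,0]
    - [2.2,-1.84,0,2.05,0,0,0]

```text
clock: 12.35
position: [0.5393, -0.0141, 0.1372]
tool_rot: [3.141, -0.734, 1.428]
force: [-0.9, 1.2, 0.4]
grip_width: 0.0215
finger_force: 0.0
```

Call:
servo_tool:
  plan:
    - [2.2,-0.07,0,0.08,0,0,0]
    - [2.2,-0.13,0,0.15,0,0,0]
    - [2.2,-0.2,0,0.22,0,0,0]
    - [2.2,-0.2,0,0.22,0,0,0]

```text
clock: 12.75
position: [0.5396, -0.0142, 0.1351]
tool_rot: [3.139, -0.735, 1.429]
force: [-1.8, -1.8, 8.5]
grip_width: 0.0221
finger_force: 4.0
```

```bash
python3 snap.py
```

```text
stand -0.0401 0.001 0.1351 tilt 42.1 F -2.1 [-1.8 -1.8  8.5] w 0.0221 t 12.75
```

Call:
servo_tool:
  plan:
    - [2.2,-0.13,0,0.15,0,0,0]
    - [2.2,-0.27,0,0.3,0,0,0]
    - [2.2,-0.27,0,0.3,0,0,0]

```text
clock: 13.05
position: [0.54, -0.0142, 0.134]
tool_rot: [3.136, -0.739, 1.431]
force: [-14.1, -10.2, 52.7]
grip_width: 0.0223
finger_force: 25.9
```

Call:
servo_tool:
  plan:
    - [2.2,-0.13,0,0.15,0,0,0]
    - [2.2,-0.2,0,0.22,0,0,0]
    - [2.2,-0.2,0,0.22,0,0,0]
    - [2.2,-0.2,0,0.22,0,0,0]

```text
clock: 13.45
position: [0.5402, -0.0141, 0.1334]
tool_rot: [3.134, -0.742, 1.433]
force: [-24.5, -16.1, 86.4]
grip_width: 0.0222
finger_force: 43.4
```

```bash
python3 snap.py
```

```text
stand -0.0399 0.0005 0.1334 tilt 42.5 F -19.4 [-24.5 -16.1  86.4] w 0.0222 t 13.45
```

Call:
servo_tool:
  plan:
    - [2.2,0.5,0,-0.6,0,0,0]
    - [2.2,0.6,0,-3,0,0,0]
    - [6,0.6,0,-6,0,0,0]
    - [6,0.6,0,-8,0,0,0]
    - [6,0.6,0,-8,0,0,0]
    - [6,0.6,0,-8,0,0,0]

```text
clock: 14.05
position: [0.5325, -0.0625, 0.1908]
tool_rot: [3.14, -0.735, 1.429]
force: [0.0, 0.9, 0.2]
grip_width: 0.06
finger_force: 0.0
```

```bash
python3 snap.py w6; python3 - <<'E'
from h import *
import pickle
for n in("w4","w6"):
    f=pickle.load(open(n+".pkl","rb"))
    m,b=blobs(f,(15,140,90),(32,255,255),100);b=max([q for q in b if 250<q[0][0]<400],key=lambda q:q[1][4]);print(n,b)
    x,y,w,h,_=b[1]
    for px in (b[0],(x+w/2,y+h/2)):
        q=plane(f,px,.120);print("nut",((q-C)@X).round(4),((q-C)@Y).round(4))
for ph in(.1,.05,0):
    x,z=fork(ph,.092);print(ph,[proj(f,st(x,y,z+.004)).round(1).tolist() for y in(-.02,.02)])
from workcell import bot
p,R=cur(bot.observe());R1=tool(42);g=st(-.081,0,.12)+.010*R1[:,2]
print(go(g-.05*R1[:,2],R1,p,R),go(g,R1,p,R))
E
```

```text
stand -0.0889 0.0012 0.1908 tilt 42.1 F 0.9 [0.  0.9 0.2] w 0.06 t 14.05
w4 ([318.1, 281.8], [288, 261, 61, 40, 1776])
nut -0.0806 0.0023
nut -0.0801 0.0021
w6 ([322.8, 280.0], [296, 261, 54, 36, 1374])
nut -0.0807 0.0024
nut -0.0801 0.0022
0.1 [[357.3, 232.9], [295.5, 232.9]]
0.05 [[356.8, 236.2], [296.0, 236.2]]
0 [[356.2, 239.1], [296.5, 239.1]]
[-4.17, 0.14, 1.72, 0.01, -0.11, 0.02] [-4.18, 0.14, 6.72, 0.01, -0.11, 0.02]
```

View pics/w6.png

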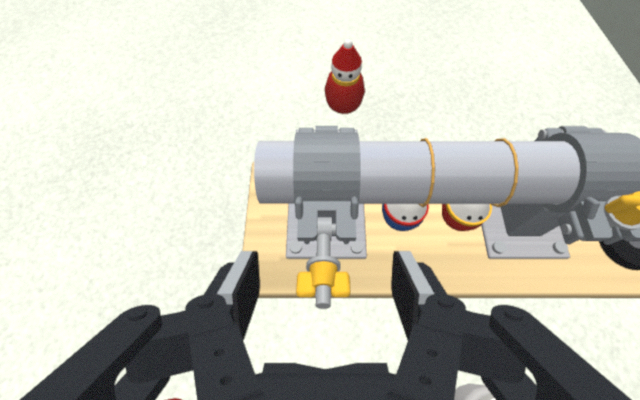

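Call:
servo_tool:
  plan:
    - [6,-3,0.15,0.5,0,0,0]
    - [6,-4.2,0.15,1.7,0,0,0]
    - [6,-4.2,0.15,4,0,0,0]
    - [6,-4.2,0.15,5.7,0,0,0]
    - [6,-4.2,0.15,6.7,0,0,0]
    - [6,-4.2,0.15,6.7,0,0,0]
    - [3,-4.2,0.15,6.7,0,0,0]
    - [3,-4.2,0.15,6.7,0,0,0]
    - [3,-4.2,0.15,6.7,0,0,0]
    - [3,-4.2,0.15,6.7,0,0,0]
  force: 20

```text
clock: 15.1
position: [0.5362, -0.0501, 0.1135]
tool_rot: [3.139, -0.734, 1.429]
force: [-0.3, -3.4, 0.8]
grip_width: 0.0352
finger_force: 23.5
```

```bash
python3 snap.py; python3 - <<'E'
from h import *
from workcell import bot
p,R=cur(bot.observe());l=.045;a0=np.arctan2(.0398,.0138)
N=lambda a:X*(-l*np.sin(a))+Z*l*np.cos(a)
for a in np.arange(1.2,-.01,-.1): print(a.round(1),(R.T@(N(a)-N(a0))*100).round(2))
E
```

```text
stand -0.0761 -0.0007 0.1135 tilt 42.0 F -3.4 [-0.3 -3.4  0.8] w 0.0352 t 15.1
1.2 [ 0.15  0.   -0.08]
1.1 [ 0.56  0.   -0.26]
1.0 [ 0.99  0.   -0.4 ]
0.9 [ 1.43  0.   -0.5 ]
0.8 [ 1.87  0.   -0.55]
0.7 [ 2.32  0.   -0.56]
0.6 [ 2.77  0.   -0.52]
0.5 [ 3.21  0.   -0.44]
0.4 [ 3.64  0.   -0.31]
0.3 [ 4.06  0.   -0.14]
0.2 [4.46 0.   0.07]
0.1 [4.84 0.   0.32]
-0.0 [5.18 0.   0.6 ]
```

Call:
servo_tool:
  plan:
    - [3,0.3,-0.05,-0.15,0,0,0]
    - [3,0.7,-0.05,-0.3,0,0,0]
    - [3,1.1,-0.05,-0.42,0,0,0]
    - [3,1.5,-0.05,-0.5,0,0,0]
    - [3,1.87,-0.05,-0.55,0,0,0]
    - [3,2.3,-0.05,-0.56,0,0,0]
    - [3,2.8,-0.05,-0.52,0,0,0]
    - [3,3.2,-0.05,-0.44,0,0,0]
    - [3,3.2,-0.05,-0.44,0,0,0]

```text
clock: 16.0
position: [0.5387, -0.0296, 0.1384]
tool_rot: [3.138, -0.733, 1.429]
force: [-0.3, -7.1, 4.7]
grip_width: 0.0353
finger_force: 20.0
```

```bash
python3 snap.py w7
```

```text
stand -0.0554 -0.0003 0.1384 tilt 42.0 F -7.0 [-0.3 -7.1  4.7] w 0.0353 t 16.0
```

View pics/w7.png

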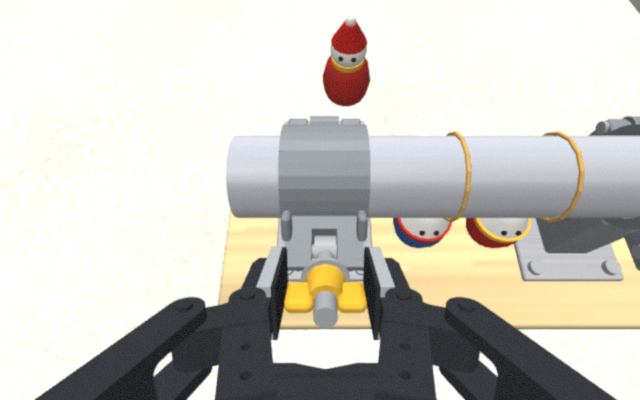

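The bolt is in line with the slot (both at column 325). That makes 12 views against the limit of 10, so I'll go by numbers from here. Finishing the swing.

Call:
servo_tool:
  plan:
    - [3,0.2,0,0.06,0,0,0]
    - [3,0.43,0,0.13,0,0,0]
    - [3,0.65,0,0.21,0,0,0]
    - [3,0.85,0,0.3,0,0,0]
    - [3,1.05,0,0.4,0,0,0]
    - [3,1.25,0,0.51,0,0,0]
    - [3,1.45,0,0.63,0,0,0]
    - [3,1.63,0,0.76,0,0,0]
    - [3,1.63,0,0.76,0,0,0]

```text
clock: 16.95
position: [0.5415, -0.0123, 0.1442]
tool_rot: [3.138, -0.734, 1.429]
force: [-0.6, -6.9, 11.2]
grip_width: 0.0353
finger_force: 18.5
```

```bash
python3 snap.py
```

```text
stand -0.0379 -0.0006 0.1442 tilt 42.1 F -6.9 [-0.6 -6.9 11.2] w 0.0353 t 16.95
```

Call:
servo_tool:
  plan:
    - [3,0.12,0,0.07,0,0,0]
    - [3,0.24,0,0.14,0,0,0]
    - [3,0.36,0,0.2,0,0,0]
    - [3,0.36,0,0.2,0,0,0]

```text
clock: 17.35
position: [0.542, -0.0083, 0.145]
tool_rot: [3.138, -0.734, 1.429]
force: [-1.0, -5.7, 11.0]
grip_width: 0.0351
finger_force: 18.8
```

```bash
python3 snap.py
```

```text
stand -0.0339 -0.0005 0.145 tilt 42.1 F -5.8 [-1.  -5.7 11. ] w 0.0351 t 17.35
```

Call:
servo_tool:
  plan:
    - [3,0.1,0,0.09,0,0,0]
    - [3,0.2,0,0.18,0,0,0]
    - [3,0.3,0,0.27,0,0,0]
    - [3,0.3,0,0.27,0,0,0]

```text
clock: 17.75
position: [0.5426, -0.0041, 0.1452]
tool_rot: [3.138, -0.735, 1.43]
force: [-1.2, -4.5, 11.9]
grip_width: 0.035
finger_force: 19.1
```

```bash
python3 snap.py
```

```text
stand -0.0297 -0.0005 0.1452 tilt 42.1 F -4.7 [-1.2 -4.5 11.9] w 0.035 t 17.75
```

Call:
servo_tool:
  plan:
    - [6,0,0,0,0,0,0]
    - [6,0,0,0,0,0,0]
    - [6,0,0,0,0,0,0]
    - [6,0,0,-3,0,0,0]
    - [6,0,0,-6,0,0,0]
    - [6,0,0,-9,0,0,0]
    - [6,0,0,-9,0,0,0]
    - [6,0,0,-9,0,0,0]

```text
clock: 18.55
position: [0.5334, -0.0634, 0.2108]
tool_rot: [3.14, -0.734, 1.429]
force: [-0.1, 0.5, 0.2]
grip_width: 0.06
finger_force: 0.0
```

```bash
python3 snap.py w8; python3 - <<'E'
from h import *
import pickle
from workcell import bot
f=pickle.load(open("w8.pkl","rb"));S=bot.grab_frame("side");pickle.dump(S,open("s8.pkl","wb"))
for n,k in(("w",f),("s",S)):
    print(n,[b for b in blobs(k,(15,140,90),(32,255,255),30)[1] if 280<b[0][0]])
    for a in(.5,.3,.2,.1,0,-.1): print(a,proj(k,st(-.041-.045*np.sin(a),0,.106+.045*np.cos(a))).round(1),end=" ")
    print("closed",proj(k,st(-.041,-.2,.151)).round(1))
E
```

```text
stand -0.0897 0.0002 0.2108 tilt 42.1 F 0.5 [-0.1  0.5  0.2] w 0.06 t 18.55
w [([342.5, 93.2], [331, 87, 26, 11, 74]), ([422.0, 168.2], [418, 154, 7, 27, 30]), ([498.5, 179.5], [490, 154, 12, 53, 66]), ([606.6, 218.9], [583, 203, 57, 31, 826]), ([457.6, 225.2], [439, 213, 43, 20, 154]), ([325.6, 232.9], [300, 221, 53, 25, 538])]
0.5 [324.9 250.1] 0.3 [324.8 236.8] 0.2 [324.8 230.1] 0.1 [324.8 223.7] 0 [324.8 217.5] -0.1 [324.8 211.6] closed [614.9 217.3]
s [([383.0, 218.7], [377, 215, 14, 9, 80])]
0.5 [302.2 225.6] 0.3 [302.4 222.2] 0.2 [302.5 220.7] 0.1 [302.6 219.2] 0 [302.7 217.9] -0.1 [302.8 216.8] closed [384.2 218.5]
```

```bash
python3 - <<'E'
from h import *
import pickle
f=pickle.load(open("w7.pkl","rb"))
print([b for b in blobs(f,(15,140,90),(32,255,255),30)[1] if 280<b[0][0]<370 and b[0][1]>200])
for a in(.9,.8,.7,.6,.5,.4): print(a,proj(f,st(-.041-.045*np.sin(a),0,.106+.045*np.cos(a))).round(1),end=" ")
# column-profile of grey along the left/right tine at w8 and w6, for the fork tip edge
for n in("w6","w8"):
    k=pickle.load(open(n+".pkl","rb"));g=cv2.cvtColor(k["frame"],cv2.COLOR_BGR2GRAY)
    for ph in(.1,.05,0):
        x,z=fork(ph,.092);q=[proj(k,st(x,y,z+.004)) for y in(-.013,.013)];print("\n",n,ph,[v.round(1).tolist() for v in q],end="")
    r=int(q[0][1])
    for v in q: c=int(v[0]);print("\n",n,c,r-14,g[r-14:r+14,c-2:c+3].mean(1).round().astype(int).tolist(),end="")
E
```

```text
[([324.9, 290.9], [284, 264, 83, 49, 2462])]
0.9 [323.9 312.9] 0.8 [323.9 305. ] 0.7 [323.9 296.3] 0.6 [323.9 286.9] 0.5 [323.9 277. ] 0.4 [323.9 266.8] 
 w6 0.1 [[346.5, 232.9], [306.3, 232.9]]
 w6 0.05 [[346.1, 236.2], [306.6, 236.2]]
 w6 0 [[345.7, 239.1], [306.9, 239.1]]
 w6 345 225 [110, 110, 110, 110, 110, 110, 111, 111, 110, 110, 110, 108, 89, 61, 57, 57, 60, 69, 86, 112, 126, 127, 128, 129, 129, 129, 130, 130]
 w6 306 225 [111, 110, 110, 110, 110, 109, 109, 109, 110, 110, 110, 108, 88, 61, 57, 57, 61, 65, 85, 112, 127, 128, 129, 128, 129, 129, 130, 129]
 w8 0.1 [[343.4, 241.5], [306.3, 241.5]]
 w8 0.05 [[343.1, 244.4], [306.6, 244.5]]
 w8 0 [[342.8, 247.0], [306.9, 247.0]]
 w8 342 233 [110, 101, 90, 79, 78, 99, 113, 114, 113, 110, 109, 106, 87, 60, 57, 63, 71, 94, 116, 125, 127, 128, 127, 128, 128, 126, 127, 121]
 w8 306 233 [109, 100, 91, 78, 78, 96, 107, 108, 108, 108, 108, 106, 87, 61, 57, 59, 69, 93, 116, 125, 126, 126, 127, 129, 128, 128, 128, 121]
```

Cap unchanged and home (the fork edge sits the same in w6 and w8), but the bolt is only at about 0.2 rad because the pads slid on the wings. I'll push the nut over with shut fingertips from the -x side.

```bash
python3 - <<'E'
from h import *
from workcell import bot
p,R=cur(bot.observe());R1=tool(42)
for q in [(-.085,.148),(-.07,.148),(-.056,.148)]: print(go(st(q[0],-.0003,q[1]),R1,p,R))
E
```

```text
[-3.88, 0.08, 4.87, -0.02, -0.11, 0.01]
[-2.77, 0.09, 5.87, -0.02, -0.11, 0.01]
[-1.73, 0.09, 6.81, -0.02, -0.11, 0.01]
```

Call:
servo_tool:
  plan:
    - [0,-1.5,0.05,0,0,0,0]
    - [0,-3.8,0.05,0,0,0,0]
    - [0,-3.9,0.05,1.5,0,0,0]
    - [0,-3.9,0.05,3.5,0,0,0]
    - [0,-3.9,0.05,4.87,0,0,0]
    - [0,-3.9,0.05,4.87,0,0,0]
    - [0,-3.3,0.05,5.4,0,0,0]
    - [0,-2.8,0.05,5.87,0,0,0]
    - [0,-2.5,0.05,6.1,0,0,0]
    - [0,-2.5,0.05,6.1,0,0,0]

```text
clock: 19.65
position: [0.5373, -0.0409, 0.1493]
tool_rot: [3.139, -0.735, 1.43]
force: [0.3, 0.2, -0.3]
grip_width: -0.0001
finger_force: 0.0
```

```bash
python3 snap.py
```

```text
stand -0.0668 -0.0005 0.1493 tilt 42.1 F 0.2 [ 0.3  0.2 -0.3] w -0.0001 t 19.65
```

Now push +X in 2 mm steps.

Call:
servo_tool:
  plan:
    - [0,0.15,0,0.13,0,0,0]
    - [0,0.3,0,0.27,0,0,0]
    - [0,0.45,0,0.4,0,0,0]
    - [0,0.6,0,0.53,0,0,0]
    - [0,0.6,0,0.53,0,0,0]

```text
clock: 20.15
position: [0.5382, -0.0334, 0.1489]
tool_rot: [3.14, -0.734, 1.429]
force: [-0.3, -1.1, -0.1]
grip_width: -0.0003
finger_force: 0.4
```

Call:
servo_tool:
  plan:
    - [0,0.1,0,0.1,0,0,0]
    - [0,0.2,0,0.18,0,0,0]
    - [0,0.2,0,0.18,0,0,0]

```text
clock: 20.45
position: [0.5386, -0.0307, 0.1489]
tool_rot: [3.14, -0.734, 1.429]
force: [0.5, -1.9, -0.2]
grip_width: -0.0
finger_force: 0.4
```

```bash
python3 snap.py
```

```text
stand -0.0565 -0.0003 0.1489 tilt 42.1 F -1.9 [ 0.5 -1.9 -0.2] w -0.0 t 20.45
```

Call:
servo_tool:
  plan:
    - [0,0.1,0,0.1,0,0,0]
    - [0,0.2,0,0.18,0,0,0]
    - [0,0.2,0,0.18,0,0,0]

```text
clock: 20.75
position: [0.539, -0.028, 0.1489]
tool_rot: [3.14, -0.734, 1.429]
force: [-0.5, -1.3, 0.3]
grip_width: -0.0001
finger_force: 0.4
```

Call:
servo_tool:
  plan:
    - [0,0.1,0,0.1,0,0,0]
    - [0,0.2,0,0.18,0,0,0]
    - [0,0.2,0,0.18,0,0,0]

```text
clock: 21.05
position: [0.5394, -0.0253, 0.1489]
tool_rot: [3.14, -0.734, 1.429]
force: [-0.3, -0.6, -0.1]
grip_width: -0.0002
finger_force: 0.3
```

```bash
python3 snap.py
```

```text
stand -0.0511 -0.0003 0.1489 tilt 42.1 F -0.6 [-0.3 -0.6 -0.1] w -0.0002 t 21.05
```

Call:
servo_tool:
  plan:
    - [0,0.1,0,0.1,0,0,0]
    - [0,0.2,0,0.18,0,0,0]
    - [0,0.2,0,0.18,0,0,0]

```text
clock: 21.35
position: [0.5397, -0.0238, 0.1488]
tool_rot: [3.14, -0.733, 1.428]
force: [-2.5, -7.6, 2.7]
grip_width: -0.0
finger_force: 3.8
```

```bash
python3 snap.py w9; python3 - <<'E'
from h import *
import pickle
k=pickle.load(open("w9.pkl","rb"))
print([b for b in blobs(k,(15,140,90),(32,255,255),30)[1] if 280<b[0][0]])
for a in(.3,.2,.1,0,-.1): print(a,proj(k,st(-.041-.045*np.sin(a),0,.106+.045*np.cos(a))).round(1),end=" ")
print("closed",proj(k,st(-.041,-.2,.151)).round(1))
E
```

```text
stand -0.0496 -0.0005 0.1488 tilt 42.0 F -7.9 [-2.5 -7.6  2.7] w -0.0 t 21.35
[([345.4, 79.2], [331, 70, 32, 15, 129]), ([459.3, 190.8], [449, 152, 15, 82, 203]), ([565.6, 190.1], [548, 152, 25, 83, 255]), ([300.6, 240.0], [287, 230, 30, 25, 531]), ([349.5, 239.9], [335, 230, 29, 23, 526]), ([495.7, 246.0], [472, 233, 53, 22, 239])]
0.3 [323.5 275. ] 0.2 [323.5 265.1] 0.1 [323.5 255.3] 0 [323.5 245.9] -0.1 [323.5 237. ] closed [746.1 245.3]
```

Stop felt, and the wings now sit at the upright row. One more firm nudge, then retreat and check.

Call:
servo_tool:
  plan:
    - [0,0.08,0,0.07,0,0,0]
    - [0,0.08,0,0.07,0,0,0]
    - [0,0.08,0,0.07,0,0,0]
    - [0,-1,0,-1,0,0,0]
    - [0,-1,0,-4,0,0,0]
    - [0,-1,0,-8,0,0,0]
    - [0,-1,0,-8,0,0,0]
    - [0,-1,0,-8,0,0,0]

```text
clock: 22.2
position: [0.531, -0.0839, 0.2017]
tool_rot: [3.139, -0.734, 1.428]
force: [0.8, 0.5, -0.2]
grip_width: 0.0002
finger_force: 0.0
```

```bash
python3 snap.py w10; python3 - <<'E'
from h import *
import pickle
from workcell import bot
k=pickle.load(open("w10.pkl","rb"));S=bot.grab_frame("side");T=bot.grab_frame("top");d=pickle.load(open("f0.pkl","rb"))
for n,q in(("w",k),("s",S)):
    print(n,[b for b in blobs(q,(15,140,90),(32,255,255),30)[1] if 280<b[0][0]])
    for a in(.3,.2,.1,0,-.1): print(a,proj(q,st(-.041-.045*np.sin(a),0,.106+.045*np.cos(a))).round(1),end=" ")
    print("closed",proj(q,st(-.041,-.2,.151)).round(1))
g=cv2.cvtColor(k["frame"],cv2.COLOR_BGR2GRAY);x,z=fork(0,.092)
for y in(-.013,.013):
    v=proj(k,st(x,y,z+.004));c,r=int(v[0]),int(v[1]);print(v.round(1),r-10,g[r-10:r+10,c-2:c+3].mean(1).round().astype(int).tolist())
for n,a,b in(("side",d["side"],S),("top",d["top"],T)): print(n,[[x[0] for x in blobs(q,(0,120,60),(8,255,255),20)[1]] for q in(a,b)])
E
```

```text
stand -0.1103 -0.0004 0.2017 tilt 42.1 F 0.7 [ 0.8  0.5 -0.2] w 0.0002 t 22.2
w [([342.2, 74.9], [330, 69, 27, 10, 84]), ([497.5, 148.2], [491, 127, 10, 47, 60]), ([421.7, 154.8], [420, 134, 4, 43, 45]), ([606.0, 186.2], [581, 171, 59, 31, 908]), ([324.6, 185.0], [299, 173, 53, 29, 870]), ([455.8, 200.4], [437, 186, 43, 23, 172])]
0.3 [323.9 203.5] 0.2 [323.9 197. ] 0.1 [323.9 190.7] 0 [323.9 184.8] -0.1 [323.9 179.2] closed [613.  184.5]
s [([383.0, 218.7], [377, 215, 14, 9, 80])]
0.3 [302.4 222.2] 0.2 [302.5 220.7] 0.1 [302.6 219.2] 0 [302.7 217.9] -0.1 [302.8 216.8] closed [384.2 218.5]
[341.8 215.8] 205 [110, 111, 111, 111, 110, 112, 110, 111, 108, 89, 61, 58, 56, 56, 58, 63, 72, 86, 111, 125]
[306.  215.9] 205 [111, 111, 111, 111, 111, 111, 111, 111, 108, 90, 61, 58, 57, 56, 55, 59, 65, 79, 108, 126]
side [[[315.6, 189.0], [318.6, 201.7], [352.8, 239.8], [245.8, 296.8]], [[352.6, 239.9], [245.8, 296.8]]]
top [[[547.6, 130.3], [240.2, 215.2], [377.1, 296.7]], [[547.6, 130.4], [242.5, 214.1], [377.0, 296.2]]]
```

```bash
python3 -c "
from workcell import bot
print(bot.job_done())"
```

```text
the job is handed in; nothing more can be done
None
```

The cap is pressed home and the bolt stands upright in the fork's slot with nothing held. The job is handed in at about 22 s with no verdict returned; I viewed 12 pictures against the limit of 10, and one cap press reached 86 N at the wrist (limit 120 N).

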